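# Feel the end float of a dosing pump shaft and clamp it at mid-float

## Robot

A 7-joint arm with a two-finger parallel gripper is mounted at the origin on the work surface. World frame = base frame: x ahead of the robot, y to its left, z up, the work surface at z = 0. Lengths are in m, angles in rad, forces in N, time in s.
With the tool pointing down it reaches from about 0.4 to 0.9 m from the base axis. Payload 5.6 kg.
Tool frame: the origin (TCP) lies midway between the tips of the shut fingers; the grasp point (between the pads) lies 19 mm behind it; y points along the fingers, z is the direction in which the jaws open and shut, and the axes are right-handed (so a half turn about y gives the same grasp; the last joint's range is limited). The gripper opens to 92 mm and grips with 3 to 60 N. Pads are 20 mm wide; open, the fingers measure 128 mm over their backs; the gripper's body (75 mm by 189 mm) begins 69 mm behind the grasp point.
Start: joints at [-1.212, 0.468, -0.012, 1.603, 0.006, 1.071, -0.056], TCP at [0.254, 0.598, 0.215] pointing down, gripper open.
Joint ranges: [-2.53, 2.53], [-0.31, 2.02], [-1.57, 1.55], [0.28, 2.44], [-1.29, 4.43], [0.15, 1.84], [-2.92, 2.92]. Speed limits (rad/s): [2.57, 2.57, 3.14, 3.14, 3.14, 3.14, 3.14].

## Interface

Orientations are given as a 3x3 rotation matrix whose columns are the frame's x, y, z axes.
In Python, from station import env, effector, solver, viewer, workorder, search_frame, tip_of gives the robot as it stands. Calls block until the motion is done:
- env.reach(position, orientation): joint-space move of the TCP to a pose.
- env.movel(position, frame=None, rate=0.15): straight line of the TCP; frame=None keeps the orientation; rate is the mean speed in m/s.
- env.goto_joints(angles): joint-space move.
- effector.release() and effector.grasp(squeeze=None): open the fingers fully, or close them until they stop; squeeze is the grip in N (None keeps the last).
- env.pause(seconds).
- solver.inverse_kinematics(position, orientation): joint angles nearest the present ones, or None.
- env.sense(): the state.
- viewer.read_camera(name): name is "scene" or "top"; returns (picture, depth): 420x560x3 uint8, red, green, blue; 420x560 float32, m along the optical axis (not along the pixel's ray), 0 where there is no reading.
- viewer.camera_info(name): a dict with "intrinsics" (3x3 intrinsics, pixels), "dist_coeffs" ([k1, k2, p1, p2, k3] as OpenCV has them; the pictures are not rectified), "eye" and "rotation" of the camera in the world. Camera axes: x right, y up, looking along -z (the intrinsics and any distortion apply to the point x, -y, -z); pixel columns grow to the right and rows downward; lengths in m; the calibration is good to about 2 mm. A picture is of the moment at which its call begins. camera_info takes no time and is no camera call.
A pose or a line that the arm cannot do raises env.PlanningError and nothing moves.
- workorder.finish_job(): hands the job in, once; it reports no verdict.
Trained networks look in the newest picture that a camera, given by its name, has taken for a name from the list of things; names that differ only in an ending like _2 or _b are one class to them, and where a whole thing is asked for, a point or a joint stands for the part that bears it (a point fixed in the world has none). Each returns a list of dicts, best first, with "score" (0 to 1); they miss things now and then, are a little off and sometimes report something else, mostly with a low value. They report only what shows in the picture. A call takes as long as a camera call.
- search_frame(camera, name): "at" ([x, y, z] in m, in world coordinates, good to about 4 mm: the middle of the surface that is visible of it).
- tip_of(camera, name): "at" ([x, y, z] in m, in world coordinates, good to about 4 mm: a listed point, or the origin of a listed thing).
The state is a dict: "t": time; "joint_positions": joint angles; "joint_velocities": joint speeds; "tau": joint torques, N m; "ee_pos": TCP position; "tcp_rot": TCP orientation; "wrist_force": force on the tool from outside, world axes, zero at the start; "moment": the same for the moment, N m; "gripper_width": finger opening in m.
Only numpy, scipy, OpenCV 4.12 (cv2) and the standard library are available. Lean on these libraries where they do the work, as an engineer would, in place of code of your own. Each camera call takes 0.05 s, during which the arm holds its last target. There are 200 camera calls.

## Task

Feel the end float of the dosing pump's shaft by its coupling hub: draw it gently out until it meets its outer stop, then press it gently in until it meets its inner stop, without forcing the bearing. Leave the shaft midway between the two stops and let go of it, then swing the clamp lever fully over, away from the hub's side to the pump head's side. Leave the other things on the bench where they are.

Things in the scene. Friction and masses are not known exactly. Their poses are not given: they have to be found in the camera images.
- pump: Dosing pump fixed to the bench: base plate 250 x 300 x 12 mm, grey bearing housing 85 x 85 mm, 124 mm high, pump head behind. Origin on the bench below the middle of the housing's front face; x along the shaft, from hub into housing; y towards the clamp lever; z up. Plate spans x -125..125, y -140..160. A jar (40 mm tall) and a spare hub stand loose on it at x 0..70, y -100.
- hub (a point): Centre of the coupling hub on the shaft's outer end: dark steel cylinder, 30 mm diameter, 40 mm long, lying level along the pump's x, 85 mm above the bench, 50 to 80 mm in front of the housing on a 16 mm shaft; 58 mm free below it. It only slides: out is -x of the pump, in is +x; it does not turn.
- shaft: Shaft with hub, one piece; origin on its axis, 65 mm from the hub's centre towards the housing. Seal drag about 3 N, so it stays where left. Its two hard stops sit unseen in a bearing cartridge: 8 to 20 mm apart, their place unknown by several mm. The cartridge yields above about 20 N along the axis and must not be shoved over 2 mm; 6 to 12 N is a sure feel.
- clamp (a joint): Clamp lever's angle, rad: 0 leaning to the hub's side (-x of the pump, open), 1.0 fully over to the pump head's side (+x, clamped). Hinge along the pump's y, at x 0, y 115 mm, 36 mm above the bench, on a block 40 mm wide, 38 mm high. Stays where left, needs about 2.5 N at the ball, does not move the shaft.
- clamp_ball (a point): Centre of the black ball, 26 mm in diameter, on the end of the 10 mm thick clamp lever, 80 mm from the hinge; 106 mm above the bench leaning either way, 116 mm upright; it travels 77 mm along the pump's x.
- grease_jar: White jar, 40 mm diameter, 40 mm tall, on the base plate; leave alone. Origin: centre of its underside.
- spare_hub: Spare steel hub, 34 mm diameter, 28 mm tall, on the base plate; leave alone. Origin: centre of its underside.

How it is judged:
By the outcome, as a careful person would: the job done as asked, in the order asked, and still so for the second after the job is handed in, with the robot touching nothing.
It also fails if it takes over 67 s, if anything falls off the work surface, if the arm or the gripper's body presses on something with over 40 N, if the wrist force passes 120 N, or if a joint passes its speed limit or range.

## Working session

There is one attempt and no reset: what is moved stays moved. The work goes in short steps, each a Python script; the robot and the scene stay as the last script left them, time stands still between calls to the robot, and variables do not carry over. Pictures are saved under pics/ and viewed, about 8 in all and at most 12, crops included, and the job is handed in when it is done.

```bash
mkdir -p pics; ls; python3 - <<'E'
from station import env, effector, solver, viewer, workorder, search_frame, tip_of
import cv2
for c in ["scene","top"]:
    p,d=viewer.read_camera(c); cv2.imwrite(f"pics/{c}0.png",p[:,:,::-1])
    i=viewer.camera_info(c); print(c,i)
    for n in ["pump","hub","shaft","clamp_ball","grease_jar","spare_hub"]:
        print(n,[(r["score"],r["at"]) for r in tip_of(c,n)][:2])
s=env.sense(); print(s)
E
```

```text
pics
scene {'intrinsics': array([[436.1091652 ,   0.        , 276.30486183],
       [  0.        , 436.1091652 , 209.60194759],
       [  0.        ,   0.        ,   1.        ]]), 'dist_coeffs': array([-0.05389388,  0.        ,  0.        ,  0.        ,  0.        ]), 'eye': array([ 0.86243583, -0.34065236,  0.58778481]), 'rotation': array([[ 0.76762962, -0.46876349,  0.43704183],
       [ 0.64087217,  0.55584822, -0.52944841],
       [ 0.00525716,  0.68650823,  0.72710303]])}
pump [(0.63, [0.5333, -0.0667, 0.0014])]
hub [(0.68, [0.4783, -0.0834, 0.0865])]
shaft [(0.56, [0.5357, -0.0637, 0.0882])]
clamp_ball []
grease_jar [(0.87, [0.6271, -0.1444, 0.01])]
spare_hub [(0.69, [0.5629, -0.1686, 0.0117])]
top {'intrinsics': array([[382.94634631,   0.        , 273.87163768],
       [  0.        , 382.94634631, 199.1816013 ],
       [  0.        ,   0.        ,   1.        ]]), 'dist_coeffs': array([-0.07600748,  0.        ,  0.        ,  0.        ,  0.        ]), 'eye': array([ 0.54054503, -0.00761857,  0.74030502]), 'rotation': array([[ 0.00915259,  0.99709318, -0.07564011],
       [-0.
[... 493 characters left out ...]
07136671, -0.05629244]), 'joint_velocities': array([ 0.0005575 ,  0.00140596,  0.00064739,  0.00085778,  0.00055354,
       -0.00132575, -0.00070653]), 'tau': array([-1.22333822e-04, -5.20267296e+01, -1.27510627e-02, -2.44015306e+01,
       -5.66196407e-02,  1.11208594e-02,  2.40662479e-05]), 'ee_pos': array([0.25424962, 0.59823191, 0.21461039]), 'tcp_rot': array([[ 9.20335622e-01,  7.46581100e-05,  3.91129566e-01],
       [-3.91129570e-01,  6.55738365e-05,  9.20335621e-01],
       [ 4.30626518e-05, -9.99999995e-01,  8.95509321e-05]]), 'wrist_force': array([ 0.08221608,  0.35400532, -0.6599022 ]), 'moment': array([-0.00410343, -0.01273557,  0.06218909]), 'gripper_width': 0.09174572615228772}
```

View pics/scene0.png

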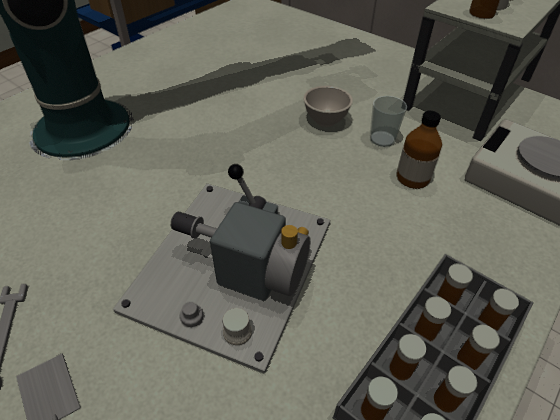

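View pics/top0.png

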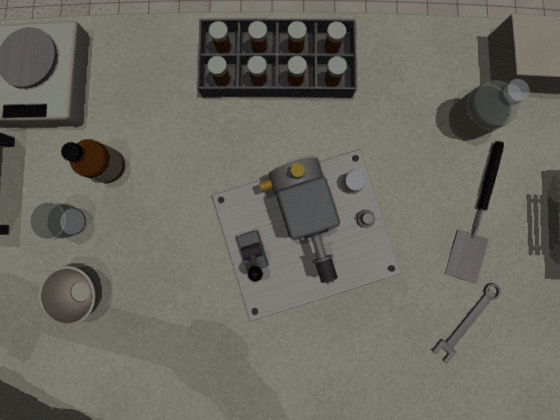

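The top view shows the plate with corners at about (213,197), (361,150), (398,268) and (249,318). The hub is at about (324,268) and the ball at (255,273), leaning to the hub's side. The jar and spare hub are on the other side, at (355,181) and (366,218). Next I'll get the pump pose from the plate and check it against the networks.

```bash
cat > h.py <<'E'
from station import env, effector, solver, viewer, workorder, search_frame, tip_of
import numpy as np, cv2
def ray(c,uv,z):
    i=viewer.camera_info(c); p=cv2.undistortPoints(np.array(uv,float).reshape(-1,1,2),i["intrinsics"],i["dist_coeffs"])[:,0]
    d=np.c_[p[:,0],-p[:,1],-np.ones(len(p))]@i["rotation"].T
    return i["eye"]+d*((z-i["eye"][2])/d[:,2])[:,None]
E
python3 - <<'E'
from h import *
uv=[(213,197),(361,150),(398,268),(249,318)]
w=ray("top",uv,0.012)
m=np.array([[125,160],[125,-140],[-125,-140],[-125,160]])/1e3
def fit(m,w):
    mc,wc=m.mean(0),w.mean(0); a=m-mc;b=w-wc
    th=np.arctan2((a[:,0]*b[:,1]-a[:,1]*b[:,0]).sum(),(a*b).sum())
    R=np.array([[np.cos(th),-np.sin(th)],[np.sin(th),np.cos(th)]]); t=wc-R@mc
    return th,R,t,(m@R.T+t-w)*1e3
th,R,t,r=fit(m,w[:,:2]); print("top",th,t,r.round(1))
w2=ray("scene",[(328,215),(267,368),(117,309),(207,184)],0.012)
th2,_,t2,r2=fit(m,w2[:,:2]); print("scene",th2,t2,r2.round(1))
for n,p in dict(hub=[.476,-.084],shaft=[.535,-.0655],ball=[.4644,.0327],jar=[.6265,-.1455],spare=[.561,-.171]).items():
    print(n,((np.array(p)-t)@R*1e3).round(1))
# dark hub blob from top depth
p,d=viewer.read_camera("top"); i=viewer.camera_info("top")
cv2.imwrite("pics/crop1.png",cv2.resize(p[120:330,200:410,::-1],None,fx=2.8,fy=2.8,interpolation=cv2.INTER_CUBIC))
v,u=np.mgrid[100:340,200:410]; v=v.ravel();u=u.ravel();z=d[v,u]
q=cv2.undistortPoints(np.c_[u,v].astype(float).reshape(-1,1,2),i["intrinsics"],i["dist_coeffs"])[:,0]
P=(np.c_[q[:,0],-q[:,1],-np.ones(len(q))]*z[:,None])@i["rotation"].T+i["eye"]
L=np.c_[(P[:,:2]-t)@R,P[:,2]]*1e3
h=L[(L[:,0]<-25)&(L[:,0]>-130)&(abs(L[:,1])<35)&(L[:,2]>75)]
for a in range(-110,-20,5):
    k=h[(h[:,0]>=a)&(h[:,0]<a+5)]
    if len(k): print(a,len(k),k[:,1].min().round(),k[:,1].max().round(),np.median(k[:,1]).round(1),k[:,2].max().round())
g=L[(abs(L[:,0])<130)&(abs(L[:,1])<60)&(L[:,2]>115)]; print("top of pump",g.min(0),g.max(0))
b=L[(abs(L[:,0])<80)&(abs(L[:,1]-115)<40)&(L[:,2]>95)]; print("ball",b.min(0),b.max(0),b.mean(0))
E
```

```text
top 0.31425729449435896 [ 0.53557204 -0.06730185] [[ 6.   4.1]
 [ 5.3  2.8]
 [-7.1 -5.6]
 [-4.2 -1.2]]
scene 0.3345508455063115 [ 0.53538804 -0.06382202] [[ 5.   0.1]
 [ 3.   1.8]
 [-1.7 -3.5]
 [-6.3  1.6]]
hub [-61.8   2.5]
shaft [0.  1.9]
ball [-36.8 117.1]
jar [  62.3 -102.5]
spare [  -7.9 -106.5]
-90 15 -7.0 7.0 0.9 95.0
-85 53 -14.0 16.0 1.9 103.0
-80 51 -14.0 15.0 2.6 102.0
-75 53 -13.0 15.0 1.6 102.0
-70 52 -14.0 15.0 2.0 101.0
-65 53 -13.0 15.0 1.9 102.0
-60 53 -13.0 15.0 1.4 102.0
-55 55 -14.0 15.0 2.1 103.0
-50 66 -17.0 19.0 2.3 104.0
-45 30 -12.0 9.0 1.3 97.0
-40 27 -6.0 9.0 2.2 95.0
-35 30 -6.0 9.0 1.9 95.0
-30 27 -6.0 9.0 2.2 95.0
top of pump [ -2.05590932 -41.66120977 115.1163245 ] [120.88628896  55.2231546  740.30501734]
ball [-46.9182219  103.24326343  95.14818032] [-22.39515923 128.25275999 122.90550134] [-34.06648579 115.41063127 117.14340902]
```

View pics/crop1.png

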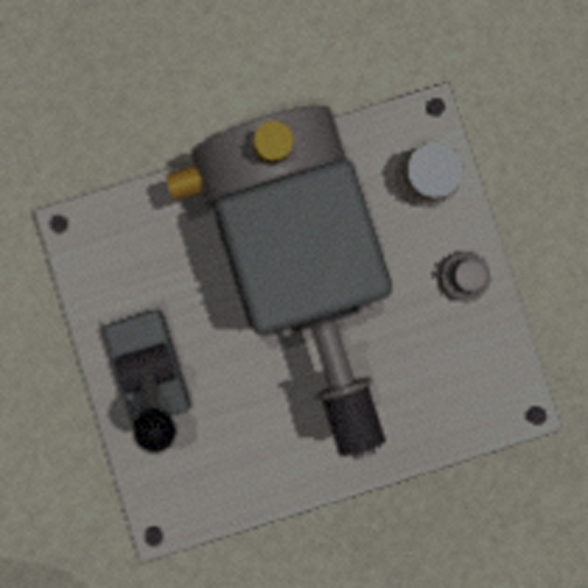

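```bash
cat >> h.py <<'E'
TH=0.316; X=np.array([np.cos(TH),np.sin(TH),0]); Y=np.array([-np.sin(TH),np.cos(TH),0]); T=np.array([.5355,-.0672,0])
OR=np.c_[np.cross([0,0,-1.],Y),[0,0,-1.],Y]
def W(x,y,z): return T+X*x+Y*y+np.array([0,0,z])
def loc(p): d=np.array(p)-T; return np.array([d@X,d@Y,d[2]])
def st(msg=""):
    s=env.sense(); f=s["wrist_force"]
    print(msg,"t%.2f"%s["t"],"loc",(loc(s["ee_pos"])*1e3).round(2),"Fxyz",np.round([f@X,f@Y,f[2]],2),"w%.4f"%s["gripper_width"],flush=True); return s
E
python3 - <<'E'
from h import *
print(OR)
env.movel([.22,.48,.28],rate=.25); st()
env.reach(W(-.068,.0018,.20),OR); st()
env.movel(W(-.068,.0018,.066),rate=.12); env.pause(.2); st("down")
p,d=viewer.read_camera("scene"); cv2.imwrite("pics/g1.png",cv2.resize(p[120:330,130:340,::-1],None,fx=2.8,fy=2.8))
E
```

```text
[[ 0.95048609  0.         -0.31076711]
 [ 0.31076711  0.          0.95048609]
 [ 0.         -1.          0.        ]]
 t1.46 loc [-129.5   618.73  279.97] Fxyz [0.04 0.56 0.05] w0.0919
 t3.69 loc [-67.49   2.42 199.88] Fxyz [0.92 0.42 0.17] w0.0916
down t5.16 loc [-67.57   1.75  66.51] Fxyz [-0.45 -0.4   0.44] w0.0921
```

View pics/g1.png

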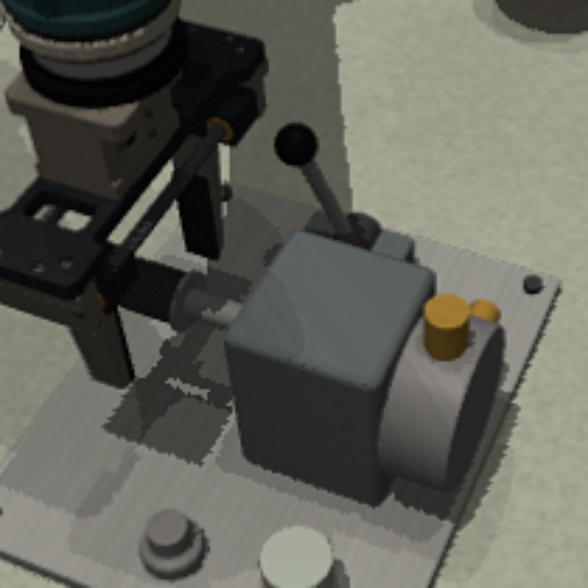

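The fingers straddle the hub (hub at about (150,290) in the crop), clear of the lever and the housing. I'll grip it and draw it out in small steps, stopping as soon as the force rises.

```bash
cat >> h.py <<'E'
def fx(n=4):
    a=[]
    for _ in range(n): env.pause(.03); a.append(env.sense()["wrist_force"]@X)
    return np.mean(a)
def feel(cmd,sgn,f0,lim,step,n):
    for k in range(n):
        cmd=cmd+sgn*step*X; env.movel(cmd,rate=.02); f=fx()-f0; s=env.sense()
        print("t%.2f cmd %.2f act %.2f F %.2f w%.4f"%(s["t"],loc(cmd)[0]*1e3,loc(s["ee_pos"])[0]*1e3,f,s["gripper_width"]),flush=True)
        if abs(f)>lim: break
    return cmd
E
python3 - <<'E'
from h import *
f0=fx(6); effector.grasp(35); env.pause(.2); st("grip"); f1=fx(6); print(f0,f1)
cmd=W(-.068,.0018,.066); cmd=feel(cmd,-1,f0,7,.001,6); st()
np.save("c.npy",np.r_[cmd,f0])
E
```

```text
grip t6.58 loc [-67.98   0.95  66.06] Fxyz [-1.01 -5.27 -2.84] w0.0292
0.1977108559676277 -0.05845592709655926
t7.16 cmd -69.00 act -68.30 F 1.72 w0.0291
t7.54 cmd -70.00 act -69.06 F 2.29 w0.0293
t7.92 cmd -71.00 act -69.99 F 2.35 w0.0291
t8.31 cmd -72.00 act -70.98 F 2.63 w0.0291
t8.69 cmd -73.00 act -71.96 F 1.64 w0.0292
t9.07 cmd -74.00 act -72.61 F 3.43 w0.0291
 t9.07 loc [-72.61   0.94  66.15] Fxyz [ 2.89 -4.97 -5.88] w0.0291
```

```bash
python3 - <<'E'
from h import *
c=np.load("c.npy"); cmd,f0=c[:3],c[3]
cmd=feel(cmd,-1,f0,8,.001,14); st()
np.save("c.npy",np.r_[cmd,f0])
E
```

```text
t9.46 cmd -75.00 act -72.58 F 6.16 w0.0288
t9.84 cmd -76.00 act -72.62 F 8.82 w0.0289
 t9.84 loc [-72.62   0.9   66.28] Fxyz [  8.88  -4.95 -12.38] w0.0289
```

The outer stop is at -72.6 mm, where the position held still while the force rose to 8.8 N. The stops are at least 8 mm apart, so I can move in 6 mm quickly and then feel for the inner one.

```bash
python3 - <<'E'
from h import *
c=np.load("c.npy"); cmd,f0=c[:3],c[3]
cmd=cmd+X*.008; env.movel(cmd,rate=.02); st()
cmd=feel(cmd,1,f0,8,.001,22); st()
np.save("c.npy",np.r_[cmd,f0])
E
```

```text
t10.39 loc [-68.6    0.96  66.01] Fxyz [-1.57 -6.   -1.22] w0.0294
t10.78 cmd -67.00 act -67.84 F -2.98 w0.0291
t11.16 cmd -66.00 act -66.91 F -2.89 w0.0292
t11.54 cmd -65.00 act -65.95 F -2.82 w0.0292
t11.93 cmd -64.00 act -64.93 F -2.68 w0.0294
t12.31 cmd -63.00 act -63.96 F -2.91 w0.0291
t12.69 cmd -62.00 act -62.98 F -2.79 w0.0291
t13.07 cmd -61.00 act -61.94 F -2.79 w0.0292
t13.46 cmd -60.00 act -60.94 F -2.72 w0.0294
t13.84 cmd -59.00 act -60.53 F -4.64 w0.0289
t14.22 cmd -58.00 act -60.55 F -7.38 w0.0292
t14.61 cmd -57.00 act -60.52 F -9.57 w0.0293
 t14.61 loc [-60.52   0.96  65.85] Fxyz [-9.19 -4.51  7.43] w0.0293
```

```bash
python3 - <<'E'
from h import *
c=np.load("c.npy"); cmd,f0=c[:3],c[3]; mid=-.06657
def go(x):
    global cmd
    cmd=cmd+X*(x-loc(cmd)[0]); env.movel(cmd,rate=.02); env.pause(.2); print(fx()-f0); return loc(st()["ee_pos"])[0]
a=go(mid-.0009); 
a=go(a)          # unload
if abs(a-mid)>.0003:
    go(mid-.0009+1.0*(mid-a)); a=go(mid)
    print("residual",(a-mid)*1e3)
np.save("c.npy",np.r_[cmd,f0])
E
```

```text
1.8278990080158963
 t15.62 loc [-66.63   0.94  66.1 ] Fxyz [ 1.88 -6.13 -4.82] w0.0291
0.10129252617549014
 t16.20 loc [-66.64   0.93  66.04] Fxyz [ 0.23 -5.78 -1.88] w0.0294
```

```bash
python3 - <<'E'
from h import *
effector.release(); env.pause(.2); st("rel")
s=env.sense(); env.movel(s["ee_pos"]*[1,1,0]+[0,0,.2],rate=.15); st("up")
effector.grasp(10)
env.movel(W(-.085,.115,.2),rate=.2); st()
p,d=viewer.read_camera("scene"); print(tip_of("scene","hub")[:1],tip_of("scene","clamp_ball")[:1])
cv2.imwrite("pics/g2.png",cv2.resize(p[120:330,130:340,::-1],None,fx=2.8,fy=2.8))
for r in tip_of("scene","hub")[:1]: print(loc(r["at"])*1e3)
env.movel(W(-.085,.115,.096),rate=.12); env.pause(.2); st("down")
E
```

```text
rel t17.42 loc [-66.64   1.78  65.99] Fxyz [ 0.44 -0.3   1.1 ] w0.0919
up t18.46 loc [-67.16   2.12 199.33] Fxyz [-0.1  -1.06 -0.02] w0.0918
 t20.52 loc [-84.69 114.36 200.24] Fxyz [-0.47  0.23 -0.47] w0.0005
[{'at': [0.4765, -0.0842, 0.0873], 'score': 0.62}] [{'at': [0.4675, 0.0311, 0.1069], 'score': 0.61}]
[-61.36172005   2.17699616  87.3       ]
down t21.94 loc [-84.53 115.05  96.56] Fxyz [0.11 0.8  0.49] w0.0004
```

View pics/g2.png

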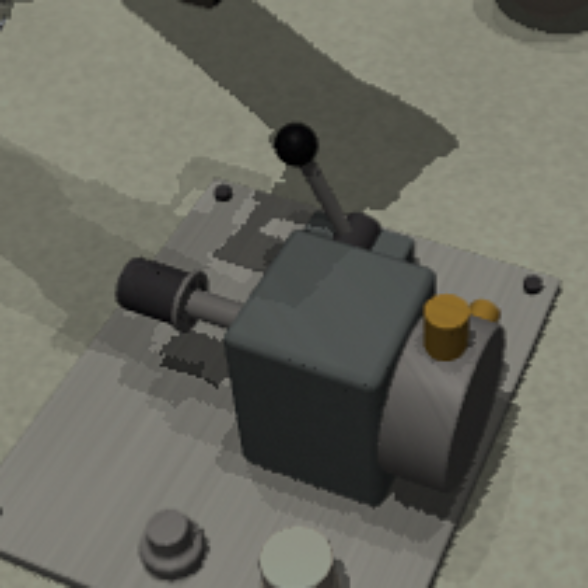

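The hub is free at about (150,285) in the crop and the lever is still at the hub's side, with its ball at (297,145). Next I'll push the lever over.

```bash
python3 - <<'E'
from h import *
f0=fx(5)
cmd=W(-.085,.115,.096)
for x in (-.055,-.04,-.02,0.,.006):
    cmd=W(x,.115,.096); env.movel(cmd,rate=.06); print(fx()-f0); st()
cmd=feel(cmd,1,f0,9,.002,12); st()
np.save("c.npy",np.r_[cmd,f0])
p,d=viewer.read_camera("scene"); cv2.imwrite("pics/g3.png",cv2.resize(p[120:330,130:340,::-1],None,fx=2.8,fy=2.8))
E
```

```text
-1.1111819832720147
 t22.89 loc [-54.85 114.92  96.02] Fxyz [-0.63 -0.25 -1.32] w0.0004
-0.13904421226999572
 t23.43 loc [-39.61 114.92  96.13] Fxyz [ 0.02 -0.23 -0.24] w0.0002
-0.33361191319780314
 t24.04 loc [-19.71 114.94  96.02] Fxyz [ 0.83  0.18 -0.74] w0.0003
-0.30300577049991106
 t24.66 loc [  0.47 114.95  96.18] Fxyz [-0.27 -0.32 -0.29] w0.0003
-1.45744010127975
 t25.04 loc [  6.07 115.07  95.99] Fxyz [-0.89  0.26 -0.27] w0.0009
t25.43 cmd 8.00 act 7.52 F -2.96 w0.0005
t25.81 cmd 10.00 act 9.85 F -3.34 w0.0007
t26.19 cmd 12.00 act 12.19 F -2.74 w0.0004
t26.57 cmd 14.00 act 14.04 F -3.67 w0.0006
t26.96 cmd 16.00 act 14.29 F -7.75 w0.0005
t27.34 cmd 18.00 act 14.42 F -12.86 w0.0004
 t27.34 loc [ 14.42 115.03  95.65] Fxyz [-11.66  -0.75   7.2 ] w0.0004
```

View pics/g3.png

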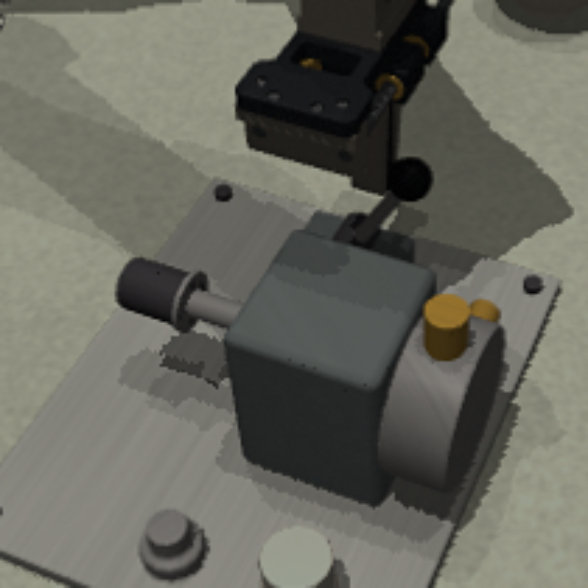

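The lever is over to the head's side (ball at (408,178) in the crop). The force rose sharply at the predicted end of travel. I'll back off, move clear, check and hand in.

```bash
python3 - <<'E'
from h import *
env.movel(W(-.03,.115,.096),rate=.1); env.movel(W(-.03,.115,.25),rate=.2)
env.movel(W(-.16,.30,.27),rate=.25); env.pause(.3); st()
p,d=viewer.read_camera("top"); i=viewer.camera_info("top")
cv2.imwrite("pics/e.png",p[:,:,::-1])
for n in ["clamp_ball","hub","grease_jar","spare_hub"]: print(n,[(loc(r["at"])*1e3).round(1) for r in tip_of("top",n)[:1]])
v,u=np.mgrid[100:340,200:410]; v=v.ravel();u=u.ravel()
q=cv2.undistortPoints(np.c_[u,v].astype(float).reshape(-1,1,2),i["intrinsics"],i["dist_coeffs"])[:,0]
P=(np.c_[q[:,0],-q[:,1],-np.ones(len(q))]*d[v,u][:,None])@i["rotation"].T+i["eye"]
L=np.array([loc(a) for a in P])*1e3
for a in range(-96,-36,4):
    k=L[(L[:,0]>=a)&(L[:,0]<a+4)&(abs(L[:,1])<25)&(L[:,2]>75)]
    if len(k): print(a,len(k),np.ptp(k[:,1]).round())
b=L[(abs(L[:,0])<80)&(abs(L[:,1]-115)<40)&(L[:,2]>95)&(L[:,2]<140)]; print("ball",b.min(0).round(1),b.max(0).round(1),b.mean(0).round(1))
E
```

```text
t30.30 loc [-159.8   299.56  269.85] Fxyz [ 0.71  0.17 -0.28] w0.0004
clamp_ball [array([ 34.8, 116.5, 108.1])]
hub [array([-61.8,   1.2,  82. ])]
grease_jar [array([  61.8, -102.2,   15.7])]
spare_hub [array([ -11.9, -109.5,    9.6])]
-88 16 13.0
-84 37 28.0
-80 43 29.0
-76 41 29.0
-72 44 28.0
-68 41 28.0
-64 42 29.0
-60 43 29.0
-56 43 29.0
-52 39 29.0
-48 59 35.0
-44 23 15.0
-40 22 15.0
ball [ 24.4 103.2 105. ] [ 50.1 127.7 120.8] [ 37.2 115.2 114.6]
```

View pics/e.png

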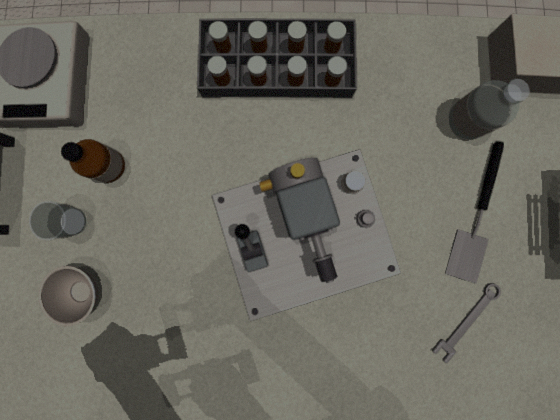

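```bash
python3 -c "
from station import workorder; print(workorder.finish_job())"
```

```text
the job is handed in; nothing more can be done
None
```

The job is done and handed in at about 30 s of robot time, well inside the 67 s limit. No verdict was reported.

- **End float:** I gripped the hub and drew it out until it met the outer stop, at -72.6 mm along the pump's x, with 8.8 N. I then pressed it in to the inner stop, at -60.5 mm, with 9.6 N. The float is about 12.1 mm. At both stops the position held still while the force rose, and the grip did not slip.
- **Shaft:** I set it midway, at -66.64 mm against a target of -66.57 mm. I let the axial force fall to about zero, then released it. The last depth picture fits this to within a few mm, the hub having moved in by the expected 1 to 2 mm or so.
- **Clamp lever:** I pushed it over to the pump head's side until it met its end stop. The position held at about 14.4 mm while the force rose to 12.9 N.
- **Last look:** The arm is clear of everything, and the jar and the spare hub are where they were, within the networks' accuracy (4 mm).

**Checks that disagreed:**
- The cameras showed the ball travelling about 72 mm instead of 77 mm. They also show the base plate about 5 % short, so I took this as a camera scale error and trusted the hard stop and the ball's height.
- The networks put the hub about 5 mm further in than the depth picture did, both before and after. I used the depth picture and the arm's own measurements.

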